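# Lock the resin tray in its dock with the retaining pin

## Task

Slide the silver resin tray along its dock until the hole in its lug lines up with the holes in the two upright ears of the dock's bracket. Then pick up the loose retaining pin and push it from the robot's side through ear, lug and ear until the handle sits against the bracket, and let go. Leave the bottle, the carton and the scraper where they are.

Things in the scene. Friction and masses are not known exactly. Their poses are not given: they have to be found in the camera images.
- dock: Fixed black slab 160 (x) by 410 (y) by 30 mm high; origin at the centre of its underside, +x roughly away from the robot. The tray slides along its y. Near its +y end stand two steel ears: plates at x = 18 to 29 and x = 51 to 62 mm, y = 135 to 195 mm, tops 107 mm above the counter, each with a 20 mm hole along x. Gap between them 22 mm.
- clevis_hole (a point): Midpoint of the ear holes' common axis, in the middle of the gap, at dock (40, 165, 75) mm; axes as the dock's; the holes run along its x; the outer faces of the ears are 22 mm either side of it.
- clevis_mouth (a point): Centre of the hole's mouth on the outer (-x, robot side) face of the near ear, at dock (18, 165, 75) mm, where the pin enters travelling along the dock's +x.
- tray (a joint): Slide of the tray along the dock's +y, in m: 0 = lug hole exactly in line with the ear holes, negative = short of it (tray away from the ears); end stops at -0.085 and +0.014, so it can be pushed too far. No stop or detent at 0; it stays where it is left (about 2.5 N friction).
- lug_hole (a point): Centre of the 20 mm hole (along the dock's x) in the tray's lug: a steel plate 14 mm thick, 44 mm high, sticking out of the tray's +y end into the gap between the ears, hole 75 mm above the counter. Moves with the tray, coincides with clevis_hole at joint 0; seen from above the lug's end is then flush with the ears' +y edges.
- tray_grip (a point): Grip point of the upright fin on the open tray's -y end, 103 mm above the counter, 15 mm below the fin's top; fin 12 mm thick (dock y), 60 mm wide (dock x), 39 mm above the rim. Moves with the tray; at joint 0 at dock (0, -92, 103) mm. Tray 140 by 170 mm, rim 79 mm and floor 39 mm above the counter.
- pin: Loose retaining pin, 0.18 kg, 130 mm long: grey handle block 60 (x) by 24 (y) by 34 mm (z) and a steel shaft 16 mm in diameter, 70 mm long, out of its +x face, the last 16 mm tapering to 7 mm. Origin at the centre of the handle's underside, x along the shaft. It lies flat on its handle on the counter, shaft axis 17 mm up.
- pin_grip (a point): Centre of the handle block, on the shaft's axis, 17 mm above its underside.
- pin_shoulder (a point): Centre of the handle's face from which the shaft comes out, 30 mm from pin_grip along the pin's x. With the pin home it lies at clevis_mouth.
- pin_tip (a point): Tip of the tapered shaft, 100 mm from pin_grip along the pin's x.
- bottle: Black resin bottle, 76 mm in diameter, 190 mm high, a bystander; origin at the centre of its underside.
- carton: Cardboard carton 70 by 110 by 70 mm high, a bystander; origin at the centre of its underside.
- scraper: Scraper lying on the counter along its x axis, 280 mm long, blade 65 mm wide, origin midway along, a bystander.

How it is judged:
On the way, in this order (a step that is already met when the one before it is completed fails the run):
1. the tray's lug hole is in line with the ear holes within 6 mm (value of joint tray between -0.006 and 0.006 m), for 0.2 s.
2. the pin is through ear, lug and ear, its handle within 6 mm of the near ear (all of step 1 and x of pin_shoulder in the frame of clevis_hole above -0.028 m and y of pin_shoulder in the frame of clevis_hole between -0.008 and 0.008 m and z of pin_shoulder in the frame of clevis_hole between -0.008 and 0.008 m and x of pin_tip in the frame of clevis_hole above 0.036 m and y of pin_tip in the frame of clevis_hole between -0.008 and 0.008 m and z of pin_tip in the frame of clevis_hole between -0.008 and 0.008 m), for 0.2 s.
At the end, for the whole second after the job is handed in: The pin passes through near ear, lug and far ear from the robot's side, its handle face within 6 mm of the near ear and shoulder and tip within 8 mm sideways and in height of the hole axis; the tray is within 6 mm of joint 0; the pin is released and at rest (all of step 2 and linear speed of pin below 0.02 m/s and contact force between pin and the fingers below 0.1 N); the robot touches nothing.
It fails at once if bottle moved more than 30 mm (distance of bottle from where it was at the start of the episode above 0.03 m).
It fails at once if carton moved more than 30 mm (distance of carton from where it was at the start of the episode above 0.03 m).
It fails at once if scraper moved more than 30 mm (distance of scraper from where it was at the start of the episode above 0.03 m).
It also fails if it takes over 51 s, if anything falls off the work surface, if the arm or the gripper's body presses on something with over 40 N, if the wrist force passes 120 N, or if a joint passes its speed limit or range.

## Robot

A 6-joint arm with a two-finger parallel gripper is mounted at the origin on the work surface. World frame = base frame: x ahead of the robot, y to its left, z up, the work surface at z = 0. Lengths are in m, angles in rad, forces in N, time in s.
With the tool pointing down it reaches from about 0.275 to 0.775 m from the base axis. Payload 14.6 kg.
Tool frame: the origin (TCP) lies on the centre line of the jaws, within the pads' length; the fingertips stand 19 mm ahead of it and the grasp point (between the pads) is the TCP; z points along the fingers, y is the line along which they close (so a half turn about z gives the same grasp; the last joint's range is limited). The gripper opens to 85 mm and grips with 20 to 120 N. Pads are 22 mm wide; open, the fingers measure 114 mm over their backs; the gripper's body (76 mm by 85 mm) begins 54 mm behind the grasp point. The pads swing forward as they close: fully open they stand 13 mm farther back than shut.
Start: joints at [0.96, 0.263, -0.048, 1.259, 0, 1.415], TCP at [0.231, 0.471, 0.25] pointing down, gripper open.
Joint ranges: [-2.65, 2.65], [-0.89, 1.7], [-1.18, 1.37], [-2.13, 2.11], [-1.35, 1.29], [-3.14, 3.14]. Speed limits (rad/s): [1.89, 1.89, 2.57, 2.79, 3.14, 3.14].

## Interface

Orientations are given as a unit quaternion [x, y, z, w].
In Python, from rig import manip, vision, sense gives the robot as it stands (manip), with the cameras (vision) and the readings as plain functions.
- The arm moves only by the shell command python3 jog.py 'ROWS' [OPENING] [FORCE]. ROWS is rows parted by semicolons, their numbers by spaces, 1 to 20 of them, each of 6 numbers: dx, dy, dz in m, then a rotation vector rx, ry, rz in rad; each row is the pose to reach, as a shift and turn from the pose commanded when the command began, along the tool's axes at that moment; what a row does not reach only later rows make up. A row lasts 1/8 s, in which the tool goes at most 0.0625 m and 0.188 rad, less where a joint would pass 70% of its speed; a pose out of reach is approached as far as the arm can. OPENING is the finger opening in m, set as the command begins (- or left out keeps the last). The fingers move at their own pace and stop on an object; FORCE is the grip in N (left out, the last holds). Time passes only in rows, so rows that do not move let the fingers close. It prints the time, the measured TCP pose, the force, the opening and the grip force at its end.
- sense(): the state, without advancing time (a new reading comes with each control period).
- vision.camera(name): name is "scene" or "top"; returns a dict with "pixels" (480x640x3 uint8, red, green, blue), "fx", "fy", "cx", "cy" (pixels), "R" (3x3) and "t" (3): a world point X has camera coordinates R X + t. Camera axes: x right, y down, z forward; pixel columns grow to the right and rows downward; lengths in m; the calibration is good to about 2 mm. A picture is of the moment at which its call begins. There is no depth.
- manip.close_job(): hands the job in; it is judged then, once.
The state is a dict: "time_s": time; "qpos": joint angles; "dq": joint speeds; "joint_torque": joint torques, N m; "tcp_pos": TCP position; "ee_rot": TCP orientation; "ft_force": force on the tool from outside, world axes, zero at the start; "ft_torque": the same for the moment, N m; "opening": finger opening in m; "finger_force": force on a finger pad.
Only numpy, scipy, OpenCV 4.12 (cv2) and the standard library are available. Lean on these libraries where they do the work, as an engineer would, in place of code of your own. Each camera call takes 0.05 s, during which the arm holds its last target. There are 200 camera calls.

## Working session

There is one attempt and no reset: what is moved stays moved. The work goes in short steps, Python scripts to look and compute and a shell command to move; the robot and the scene stay as the last step left them, time stands still between calls to the robot, and variables do not carry over. Pictures are saved under pics/ and viewed, at most 10 in all, crops included, and the job is handed in when it is done.

```bash
ls; mkdir -p pics; cat > h.py <<'E'
import numpy as np, cv2
from rig import manip, vision, sense
from scipy.spatial.transform import Rotation as Ro
def snap(n,f):
    c=vision.camera(n); cv2.imwrite(f,cv2.cvtColor(np.asarray(c['pixels']),cv2.COLOR_RGB2BGR)); 
    import pickle; pickle.dump(c,open(n+'.pkl','wb')); return c
def load(n):
    import pickle; return pickle.load(open(n+'.pkl','rb'))
def px(c,u,v,z):
    R=np.array(c['R']);t=np.array(c['t']);o=-R.T@t
    d=R.T@np.array([(u-c['cx'])/c['fx'],(v-c['cy'])/c['fy'],1]); return o+d*(z-o[2])/d[2]
def proj(c,X):
    p=np.array(c['R'])@np.array(X)+np.array(c['t']); return np.array([c['fx']*p[0]/p[2]+c['cx'],c['fy']*p[1]/p[2]+c['cy']])
def crop(n,f,x0,y0,w,h,s):
    im=load(n)['pixels'][y0:y0+h,x0:x0+w]; cv2.imwrite(f,cv2.cvtColor(cv2.resize(np.asarray(im),None,fx=s,fy=s,interpolation=cv2.INTER_CUBIC),cv2.COLOR_RGB2BGR))
E
python3 - <<'E'
from h import *
for n in('top','scene'):
    c=snap(n,f'pics/{n}0.png'); print(n,c['fx'],c['cx'],c['cy'],np.round(c['R'],3).tolist(),np.round(c['t'],3), -np.array(c['R']).T@c['t'])
s=sense(); print(s['tcp_pos'],s['ee_rot'],Ro.from_quat(s['ee_rot']).as_matrix().round(3))
E
```

```text
jog.py
pics
rig.py
top 532.754255611513 323.8286196774791 233.51711909175552 [[0.007, -1.0, -0.004], [-0.977, -0.006, -0.215], [0.214, 0.006, -0.977]] [-0.03   0.583  1.118] [ 0.32987375 -0.03304084  1.21659046]
scene 538.8978110824929 323.8822447203518 233.50317266538406 [[0.608, 0.794, -0.0], [0.647, -0.496, -0.579], [-0.46, 0.352, -0.815]] [-0.32  -0.323  1.69 ] [ 1.18105658 -0.50150369  1.18992724]
[0.23098383 0.47122185 0.24988695] [ 2.25962614e-01  9.74135873e-01 -4.14967827e-04 -1.62961388e-04] [[-0.898  0.44  -0.001]
 [ 0.44   0.898 -0.001]
 [ 0.    -0.001 -1.   ]]
```

View pics/top0.png

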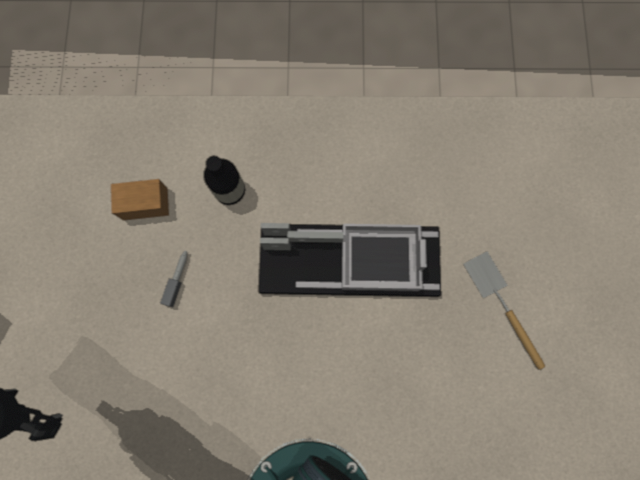

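View pics/scene0.png

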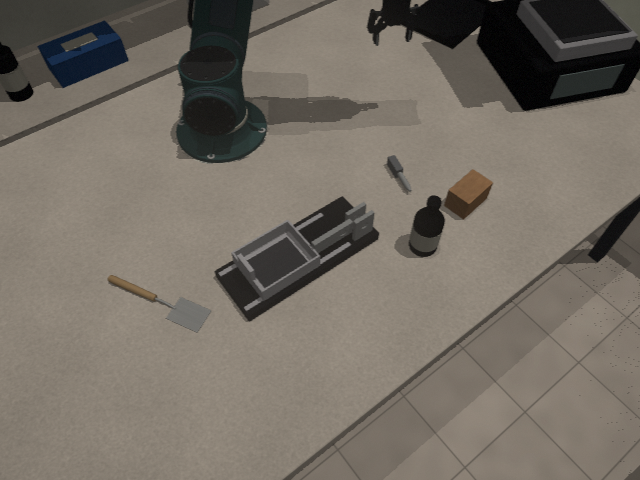

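The top view shows the dock spanning columns 259–440 and rows 225–296. The ears are near (275,237), the fin near (423,253), and the pin runs from its handle at (171,293) to its tip at (184,254). I'll enlarge the dock and the pin.

```bash
python3 - <<'E'
from h import *
crop('top','pics/c1.png',250,215,200,90,4)
crop('top','pics/c2.png',150,245,50,65,9)
E
```

```text
(no output)
```

View pics/c1.png

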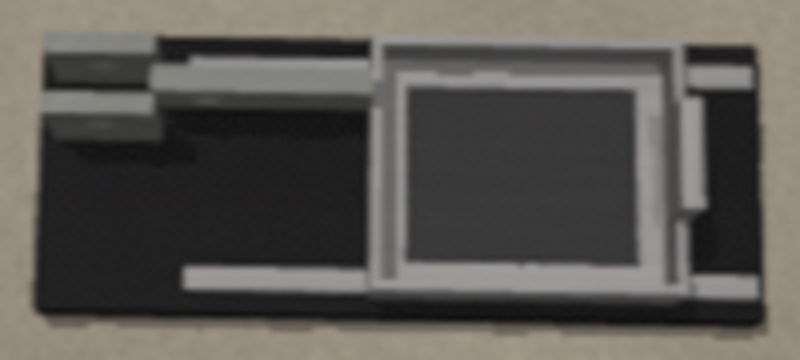

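View pics/c2.png

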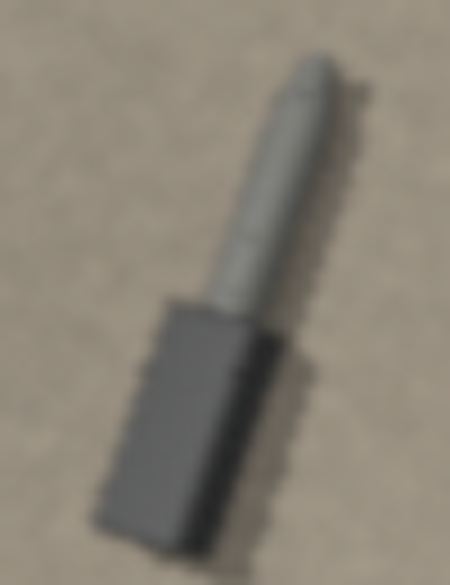

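```bash
cat > fit.py <<'E'
from h import *
from scipy.optimize import least_squares
c=load('top')
def cc(p,x0,y0,s): return np.array([x0+(p[0]+.5)/s-.5,y0+(p[1]+.5)/s-.5])
def T(q,X): a=q[2]; return [q[0]+X[0]*np.cos(a)-X[1]*np.sin(a),q[1]+X[0]*np.sin(a)+X[1]*np.cos(a),X[2]]
D=[((80,-205,30),(753,46),0),((-80,-205,30),(763,318),0),((-80,205,30),(38,310),0),
((29,195,107),(43,91),0),((29,135,107),(155,93),0),((18,195,107),(42,112),0),((18,135,107),(160,115),0),
((62,195,107),(45,33),0),((62,135,107),(158,36),0),((51,195,107),(44,54),0),((51,135,107),(158,54),0),
((30,-98,118),(704,97),1),((-30,-98,118),(707,210),1),((-30,-86,118),(684,208),1),((30,-86,118),(684,97),1),((40+7,195,97),(150,65),1),((40-7,195,97),(151,93),1)]
def r(q): return np.concatenate([proj(c,T(q,np.array(X)/1e3+np.array([0,j*q[3],0])))-cc(p,250,215,4) for X,p,j in D])
s=least_squares(r,[.45,-.05,0,-.05],loss='soft_l1'); print('dock',s.x.round(4)); print(s.fun.reshape(-1,2).round(1).tolist() if 0 else r(s.x).reshape(-1,2).round(1).tolist())
q=s.x
P=[((30,12,34),(172,302)),((30,-12,34),(247,319)),((-30,12,34),(98,522)),((-30,-12,34),(180,549)),((100,0,18),(321,56))]
def rp(q): return np.concatenate([proj(c,T(q,np.array(X)/1e3))-cc(p,150,245,9) for X,p in P])
s=least_squares(rp,[.4,.25,0]); print('pin',s.x.round(4),rp(s.x).reshape(-1,2).round(1).tolist())
for n,X in dict(hole=(.04,.165,.075),mouth=(.018,.165,.075),fin=(0,-.092+q[3],.103),fin0=(0,-.092,.103),gripgoal=(-.012,.165,.075)).items(): print(n,np.round(T(q,X),4))
E
python3 fit.py
```

```text
dock [ 0.5326 -0.0861 -0.0088 -0.0568]
[[2.3, -0.6], [2.0, 1.5], [-1.1, 0.6], [-0.0, 0.4], [0.1, 0.3], [-0.0, 0.2], [-1.3, -0.1], [0.1, -0.2], [-0.2, -0.5], [0.1, -0.4], [-0.3, 0.0], [0.1, -0.2], [0.1, -0.2], [0.0, 0.2], [-0.6, -0.3], [0.4, 0.1], [-0.0, -0.6]]
pin [ 0.4552  0.3171 -0.2581] [[-0.5, -0.9], [1.4, 0.0], [-1.0, 0.7], [0.2, 0.6], [-0.2, -0.6]]
hole [0.5741 0.0786 0.075 ]
mouth [0.5521 0.0787 0.075 ]
fin [ 0.5313 -0.2349  0.103 ]
fin0 [ 0.5318 -0.1781  0.103 ]
gripgoal [0.5221 0.079  0.075 ]
```

```bash
cat > d.py <<'E'
import sys
from h import *
# usage: d.py x y z yaw_of_tool_y
x,y,z,a=map(float,sys.argv[1:5]); s=sense(); R=Ro.from_quat(s['ee_rot']).as_matrix()
Y=np.array([np.cos(a),np.sin(a),0]); Z=np.array([0,0,-1.]); G=np.c_[np.cross(Y,Z),Y,Z]
print('t',s['time_s'],'d',(R.T@(np.array([x,y,z])-s['tcp_pos'])).round(4),'rot',Ro.from_matrix(R.T@G).as_rotvec().round(4), 'F',np.round(s['ft_force'],1),'q',np.round(s['qpos'],2))
E
python3 d.py .5313 -.2349 .25 1.562
```

```text
t 0.1 d [-5.805e-01 -5.018e-01  3.000e-04] rot [-8.000e-04 -3.000e-04 -4.471e-01] F [-0.  -0.7  0.6] q [ 0.96  0.26 -0.05  1.26 -0.    1.42]
```

```bash
r="-0.5805 -0.5018 0 0 0 -0.447"; python3 jog.py '-0.5805 -0.5018 0 0 0 -0.447;-0.5805 -0.5018 0 0 0 -0.447;-0.5805 -0.5018 0 0 0 -0.447;-0.5805 -0.5018 0 0 0 -0.447;-0.5805 -0.5018 0 0 0 -0.447;-0.5805 -0.5018 0 0 0 -0.447;-0.5805 -0.5018 0 0 0 -0.447;-0.5805 -0.5018 0 0 0 -0.447;-0.5805 -0.5018 0 0 0 -0.447;-0.5805 -0.5018 0 0 0 -0.447;-0.5805 -0.5018 0 0 0 -0.447;-0.5805 -0.5018 0 0 0 -0.447;-0.5805 -0.5018 0 0 0 -0.447;-0.5805 -0.5018 0 0 0 -0.447;-0.5805 -0.5018 0 0 0 -0.447' 0.085; python3 d.py .5313 -.2349 .103 1.562
```

```text
time_s: 1.98
tcp_pos: [0.5311, -0.234, 0.2501]
ee_rot: [0.004, 1.0, 0.0, -0.0]
ft_force: [-0.5, 0.4, 0.2]
opening: 0.0849
finger_force: 0.0
t 1.975 d [-0.0003 -0.001   0.1471] rot [ 0.0005 -0.0006  0.0002] F [-0.5  0.4  0.2] q [-0.56  0.36  0.09  1.31  0.   -0.55]
```

```bash
python3 jog.py '0 0 0.06 0 0 0;0 0 0.11 0 0 0;0 0 0.146 0 0 0;0 0 0.146 0 0 0;0 0 0.146 0 0 0'; python3 jog.py '0 0 0 0 0 0;0 0 0 0 0 0;0 0 0 0 0 0;0 0 0 0 0 0;0 0 0 0 0 0;0 0 0 0 0 0;0 0 0 0 0 0;0 0 0 0 0 0' 0 30;  python3 d.py .5318 -.1781 .103 1.562
```

```text
time_s: 2.6
tcp_pos: [0.532, -0.2345, 0.1061]
ee_rot: [0.004, 1.0, -0.0, 0.001]
ft_force: [0.5, -0.1, 0.2]
opening: 0.0855
finger_force: 0.0
time_s: 3.6
tcp_pos: [0.5316, -0.2349, 0.1046]
ee_rot: [0.004, 1.0, -0.0, 0.0]
ft_force: [-1.3, -1.0, 6.2]
opening: 0.0114
finger_force: 33.7
t 3.6 d [0.0003 0.0568 0.0015] rot [-0.0005  0.0003 -0.0002] F [-1.3 -1.   6.2] q [-0.56  0.44 -0.19  0.94 -0.   -0.55]
```

```bash
python3 jog.py '0 0.015 0 0 0 0;0 0.03 0 0 0 0;0 0.045 0 0 0 0;0 0.0568 0 0 0 0;0 0.0568 0 0 0 0;0 0.0568 0 0 0 0;0 0.0568 0 0 0 0';  python3 - <<'E'
from h import *
snap('top','pics/top1.png'); crop('top','pics/c3.png',250,215,100,50,8)
E
```

```text
time_s: 4.47
tcp_pos: [0.5322, -0.1776, 0.1046]
ee_rot: [0.004, 1.0, 0.0, 0.0]
ft_force: [-0.2, 2.7, 7.5]
opening: 0.0115
finger_force: 34.2
```

View pics/c3.png

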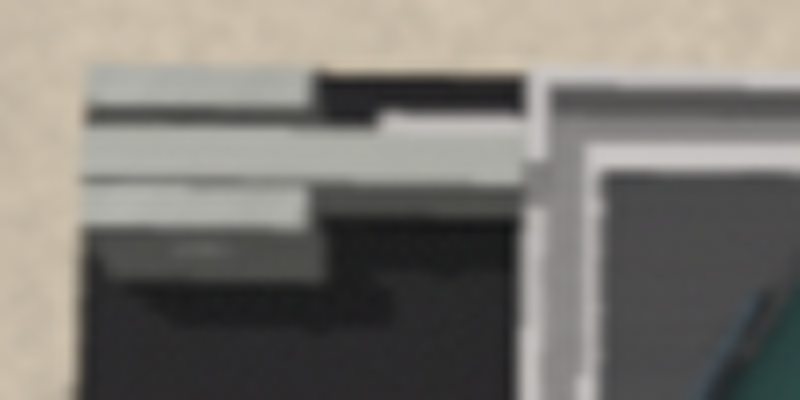

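The lug's end (column ~81 in the crop) sits slightly past the ear ends (83–88). I'll measure that to sub-pixel precision.

```bash
python3 - <<'E'
from h import *
c=load('top'); im=np.asarray(c['pixels']).astype(int).sum(2)/3
R=np.asarray(c['pixels']).astype(int); D=R[:,:,0]-R[:,:,2]  # warm counter vs neutral steel
for n,rows in dict(far=(224,225,226),lug=(231,232,233,234,235),near=(239,240,241)).items():
    for r in rows:
        print(n,r,D[r,254:268].tolist(), im[r,254:268].round().astype(int).tolist())
import math
q=[.5326,-.0861,-.0088]
def T(X): a=q[2]; return [q[0]+X[0]*np.cos(a)-X[1]*np.sin(a),q[1]+X[0]*np.sin(a)+X[1]*np.cos(a),X[2]]
for X in((.0565,.195,.107),(.04,.195,.097),(.0235,.195,.107)): print(proj(c,T(X)))
E
```

```text
far 224 [31, 31, 31, 31, 32, 30, 22, 11, 6, 4, 5, 5, 6, 5] [187, 186, 184, 185, 185, 185, 180, 174, 171, 171, 173, 174, 174, 175]
far 225 [31, 31, 31, 31, 31, 30, 20, 10, 5, 5, 5, 6, 6, 6] [186, 186, 185, 185, 186, 184, 179, 173, 172, 173, 175, 175, 175, 175]
far 226 [31, 31, 32, 31, 31, 30, 19, 9, 6, 6, 6, 6, 6, 5] [185, 187, 188, 188, 187, 186, 178, 171, 172, 176, 176, 176, 176, 175]
lug 231 [30, 30, 29, 30, 32, 27, 15, 7, 5, 6, 6, 6, 7, 6] [184, 182, 181, 183, 187, 186, 173, 163, 162, 162, 162, 162, 163, 162]
lug 232 [29, 30, 30, 30, 31, 26, 14, 7, 5, 6, 6, 6, 6, 6] [185, 183, 181, 182, 185, 185, 177, 173, 172, 172, 171, 172, 172, 172]
lug 233 [31, 31, 31, 30, 30, 24, 14, 6, 6, 6, 5, 5, 6, 5] [185, 185, 184, 184, 184, 182, 176, 173, 173, 172, 172, 172, 172, 172]
lug 234 [33, 32, 32, 30, 30, 24, 14, 6, 6, 6, 6, 5, 6, 5] [187, 186, 185, 185, 184, 183, 177, 174, 174, 174, 174, 174, 174, 173]
lug 235 [32, 32, 32, 31, 31, 24, 13, 7, 6, 5, 6, 5, 5, 5] [187, 186, 185, 185, 186, 183, 179, 176, 175, 175, 175, 175, 174, 174]
near 239 [31, 32, 31, 31, 31, 26, 14, 6, 5, 5, 5, 6, 6, 5] [186, 186, 186, 186, 186, 183, 176, 172, 172, 174, 177, 176, 176, 177]
near 240 [30, 31, 31, 32, 31, 26, 14, 6, 5, 5, 5, 5, 6, 5] [183, 184, 186, 186, 186, 182, 176, 173, 173, 176, 176, 177, 176, 175]
near 241 [30, 30, 31, 31, 31, 25, 14, 7, 5, 5, 5, 5, 6, 6] [181, 184, 184, 185, 186, 184, 177, 175, 176, 176, 178, 177, 176, 175]
[260.86794788 225.24398659]
[261.10713916 233.77167292]
[260.22652257 240.34048518]
```

```bash
python3 jog.py '0 -0.0019 0 0 0 0;0 -0.0019 0 0 0 0;0 -0.0019 0 0 0 0;0 -0.0019 0 0 0 0'; python3 jog.py '0 0 0 0 0 0;0 0 0 0 0 0;0 0 0 0 0 0;0 0 0 0 0 0;0 0 -0.03 0 0 0;0 0 -0.09 0 0 0;0 0 -0.14 0 0 0' 0.085; python3 - <<'E'
from h import *
c=snap('top','pics/top2.png'); R=np.asarray(c['pixels']).astype(int); D=R[:,:,0]-R[:,:,2]
for r in (225,226,232,233,234,240,241): 
    d=D[r,254:268]; k=int(np.argmax(d<18)); print(r,254+k-1+(d[k-1]-18)/(d[k-1]-d[k]))
E
python3 d.py .4552 .3171 .2 1.3127
python3 jog.py '0.0827 0.497 0.05 0 0 0.249;0.0827 0.497 0.05 0 0 0.249;0.0827 0.497 0.05 0 0 0.249;0.0827 0.497 0.05 0 0 0.249;0.0827 0.497 0.05 0 0 0.249;0.0827 0.497 0.05 0 0 0.249;0.0827 0.497 0.05 0 0 0.249;0.0827 0.497 0.05 0 0 0.249;0.0827 0.497 0.05 0 0 0.249;0.0827 0.497 0.05 0 0 0.249;0.0827 0.497 0.05 0 0 0.249;0.0827 0.497 0.05 0 0 0.249' 0.06;python3 d.py .4552 .3171 .023 1.3127
```

```text
time_s: 7.45
tcp_pos: [0.4541, 0.3168, 0.1945]
ee_rot: [0.129, 0.992, 0.0, 0.0]
ft_force: [0.7, -0.1, -0.4]
opening: 0.0601
finger_force: 0.0
t 7.45 d [-0.001   0.0005  0.1715] rot [ 0.0002  0.0003 -0.0014] F [ 0.7 -0.1 -0.4] q [ 0.46  0.33 -0.1   1.14 -0.    0.72]
```

```bash
python3 jog.py '-0.001 0 0.06 0 0 0;-0.001 0 0.12 0 0 0;-0.001 0 0.16 0 0 0;-0.001 0 0.1715 0 0 0;-0.001 0 0.1715 0 0 0;-0.001 0 0.1715 0 0 0'; python3 jog.py '0 0 0 0 0 0;0 0 0 0 0 0;0 0 0 0 0 0;0 0 0 0 0 0;0 0 0 0 0 0;0 0 0 0 0 0;0 0 0 0 0 0' 0 50;python3 d.py .4552 .3171 .023 1.3127
```

```text
time_s: 8.2
tcp_pos: [0.4556, 0.318, 0.0244]
ee_rot: [0.129, 0.992, 0.001, 0.001]
ft_force: [0.2, 0.2, 0.5]
opening: 0.0602
finger_force: 0.0
time_s: 9.07
tcp_pos: [0.4549, 0.3178, 0.0236]
ee_rot: [0.129, 0.992, 0.0, 0.001]
ft_force: [-2.1, -1.7, 8.7]
opening: 0.023
finger_force: 49.5
t 9.075 d [-0.0005 -0.0006  0.0006] rot [0.0006 0.001  0.0003] F [-2.1 -1.7  8.7] q [ 0.46  0.48 -0.38  0.71 -0.    0.72]
```

```bash
python3 jog.py '0 0 -0.05 0 0 0;0 0 -0.1 0 0 0;0 0 -0.13 0 0 0;0 0 -0.13 0 0 0'; python3 - <<'E'
import numpy as np
a=-.0088;print(.5326-.102*np.cos(a)-.165*np.sin(a), -.0861-.102*np.sin(a)+.165*np.cos(a))
E
python3 d.py .4321 .0798 .15 1.562
```

```text
time_s: 9.57
tcp_pos: [0.4555, 0.3182, 0.1548]
ee_rot: [0.128, 0.992, 0.001, 0.002]
ft_force: [0.7, -0.3, -3.2]
opening: 0.023
finger_force: 50.1
0.4320559306741055 0.07979119965624983
t 9.575 d [-0.0381 -0.2365  0.0043] rot [ 0.0022  0.0032 -0.2489] F [ 0.7 -0.3 -3.2] q [ 0.46  0.36 -0.17  1.04  0.    0.72]
```

```bash
python3 jog.py '-0.038 -0.2365 0.004 0 0 -0.249;-0.038 -0.2365 0.004 0 0 -0.249;-0.038 -0.2365 0.004 0 0 -0.249;-0.038 -0.2365 0.004 0 0 -0.249;-0.038 -0.2365 0.004 0 0 -0.249;-0.038 -0.2365 0.004 0 0 -0.249;-0.038 -0.2365 0.004 0 0 -0.249;-0.038 -0.2365 0.004 0 0 -0.249'
python3 d.py .4321 .0798 .0816 1.562
```

```text
time_s: 10.58
tcp_pos: [0.431, 0.0801, 0.1485]
ee_rot: [0.004, 1.0, 0.0, -0.0]
ft_force: [0.9, -1.2, -2.8]
opening: 0.023
finger_force: 50.5
t 10.575 d [-0.0012 -0.0003  0.0669] rot [ 0.0001 -0.0004  0.0017] F [ 0.9 -1.2 -2.8] q [-0.    0.18 -0.45  0.94  0.    0.  ]
```

```bash
python3 jog.py '-0.001 0 0.04 0 0 0;-0.001 0 0.067 0 0 0;-0.001 0 0.067 0 0 0;-0.001 0 0.067 0 0 0;-0.001 0 0.067 0 0 0'
python3 - <<'E'
from h import *
snap('top','pics/top3.png'); crop('top','pics/c4.png',245,215,66,90,6); c=snap('scene','pics/s3.png')
p=proj(c,(.552,.079,.075)); print(p); crop('scene','pics/c5.png',int(p[0])-60,int(p[1])-50,100,85,7)
E
python3 d.py .4321 .0798 .0816 1.562
```

```text
time_s: 11.2
tcp_pos: [0.4327, 0.0794, 0.0828]
ee_rot: [0.004, 1.0, 0.0, 0.001]
ft_force: [-0.3, 0.5, -2.2]
opening: 0.0236
finger_force: 50.3
[354.09670815 214.764574  ]
t 11.3 d [0.0004 0.0005 0.0009] rot [0.     0.0014 0.0001] F [ 0.4  0.7 -2.5] q [-0.    0.25 -0.57  0.75  0.    0.  ]
```

View pics/c4.png

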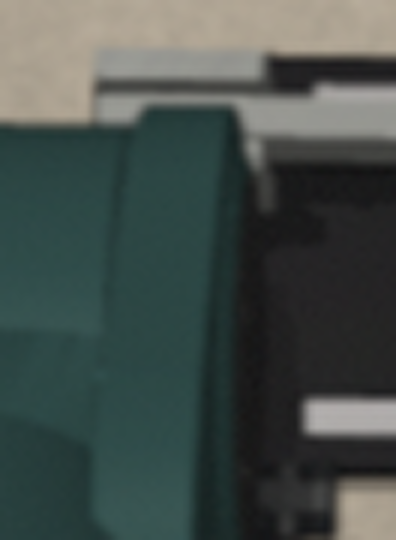

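View pics/c5.png

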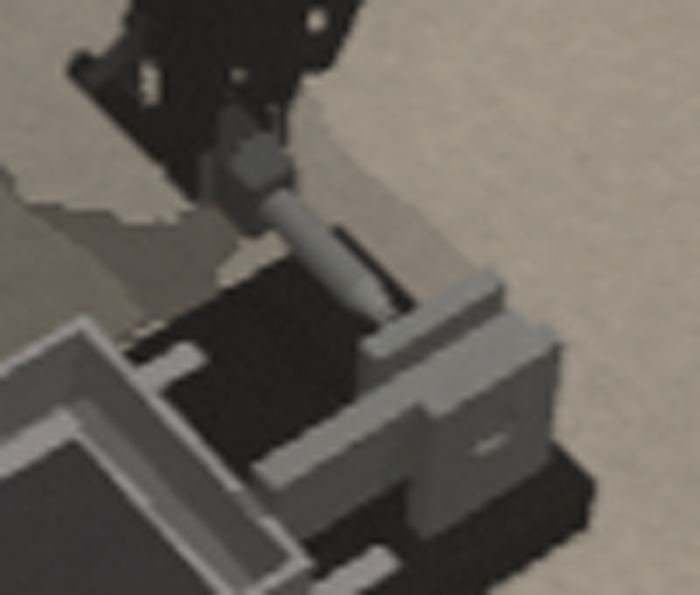

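```bash
python3 - <<'E'
from h import *
c=load('scene'); q=[.5326,-.0861,-.0088]
def T(X): a=q[2]; return [q[0]+X[0]*np.cos(a)-X[1]*np.sin(a),q[1]+X[0]*np.sin(a)+X[1]*np.cos(a),X[2]]
f=lambda X:((proj(c,X)-[294,164]+.5)*7-.5).round(0)
for X in [(.062,.195,.107),(.062,.135,.107),(.062,.135,.03),(.018,.135,.107),(.029,.195,.107),(.062,.165,.075),(.062,.165,.085),(.062,.165,.065),(.08,.205,.03),(.033,.195,.097),(.033,.108,.097),(.047,.108,.097)]: print(X,f(T(X)))
s=sense(); p=s['tcp_pos']; R=Ro.from_quat(s['ee_rot']).as_matrix(); 
for dx in(.03,.08,.084,.1): print('pin',dx,f(p-R[:,0]*dx+R[:,2]*.0066), (p-R[:,0]*dx+R[:,2]*.0066).round(4))
E
```

```text
(0.062, 0.195, 0.107) [568. 343.]
(0.062, 0.135, 0.107) [439. 423.]
(0.062, 0.135, 0.03) [429. 545.]
(0.018, 0.135, 0.107) [363. 345.]
(0.029, 0.195, 0.107) [510. 286.]
(0.062, 0.165, 0.075) [498. 435.]
(0.062, 0.165, 0.085) [500. 419.]
(0.062, 0.165, 0.065) [497. 451.]
(0.08, 0.205, 0.03) [603. 485.]
(0.033, 0.195, 0.097) [515. 309.]
(0.033, 0.108, 0.097) [329. 424.]
(0.047, 0.108, 0.097) [353. 449.]
pin 0.03 [276. 209.] [0.4625 0.0791 0.076 ]
pin 0.08 [357. 291.] [0.5125 0.0786 0.0761]
pin 0.084 [363. 298.] [0.5165 0.0786 0.0761]
pin 0.1 [390. 324.] [0.5325 0.0785 0.0761]
```

The crop shows the shaft from (275,203) to the ear, in line with the far-ear hole at (490,441), and the model agrees to about 2 mm. I'll insert in stages and watch the forces.

```bash
python3 jog.py '-0.01 0 0.001 0 0 0;-0.02 0 0.001 0 0 0;-0.03 0 0.001 0 0 0;-0.04 0 0.001 0 0 0;-0.04 0 0.001 0 0 0;-0.04 0 0.001 0 0 0'
python3 d.py .4721 .0794 .0816 1.562
```

```text
time_s: 12.05
tcp_pos: [0.4717, 0.0789, 0.0807]
ee_rot: [0.004, 1.0, -0.0, -0.0]
ft_force: [-0.7, 0.1, -1.2]
opening: 0.0233
finger_force: 50.3
t 12.05 d [-0.0004  0.0005 -0.0009] rot [-0.     -0.0005  0.    ] F [-0.7  0.1 -1.2] q [-0.    0.31 -0.48  0.78 -0.    0.  ]
```

```bash
python3 jog.py '-0.008 0 0 0 0 0;-0.016 0 0 0 0 0;-0.024 0 0 0 0 0;-0.024 0 0 0 0 0;-0.024 0 0 0 0 0'
python3 d.py .522 .079 .0816 1.562
```

```text
time_s: 12.68
tcp_pos: [0.4958, 0.0787, 0.0807]
ee_rot: [0.004, 1.0, -0.0, -0.0]
ft_force: [-0.4, 0.7, -2.2]
opening: 0.0232
finger_force: 50.3
t 12.675 d [-0.0262  0.0005 -0.001 ] rot [-0.     -0.0005  0.    ] F [-0.4  0.7 -2.2] q [-0.    0.34 -0.43  0.8  -0.    0.  ]
```

```bash
python3 jog.py '-0.008 0 0 0 0 0;-0.016 0 0 0 0 0;-0.022 0 0 0 0 0;-0.022 0 0 0 0 0;-0.022 0 0 0 0 0'
python3 jog.py '-0.002 0 0 0 0 0;-0.003 0 0 0 0 0;-0.004 0 0 0 0 0;-0.004 0 0 0 0 0'
```

```text
time_s: 13.3
tcp_pos: [0.5178, 0.0785, 0.0807]
ee_rot: [0.004, 1.0, 0.0, -0.0]
ft_force: [-0.1, 0.1, -2.5]
opening: 0.023
finger_force: 50.3
time_s: 13.8
tcp_pos: [0.5219, 0.0785, 0.0807]
ee_rot: [0.004, 1.0, -0.0, -0.0]
ft_force: [-1.6, -0.8, -1.9]
opening: 0.0234
finger_force: 50.6
```

No contact yet. I'll advance in small steps until it touches.

```bash
for i in 1; do python3 jog.py '-0.001 0 0 0 0 0;-0.002 0 0 0 0 0;-0.002 0 0 0 0 0;-0.002 0 0 0 0 0'; python3 jog.py '-0.001 0 0 0 0 0;-0.002 0 0 0 0 0;-0.002 0 0 0 0 0;-0.002 0 0 0 0 0' ; done
```

```text
time_s: 14.3
tcp_pos: [0.5219, 0.0785, 0.0804]
ee_rot: [0.004, 1.0, -0.0, -0.002]
ft_force: [-12.7, -0.8, 3.9]
opening: 0.0233
finger_force: 51.5
time_s: 14.8
tcp_pos: [0.522, 0.0785, 0.0801]
ee_rot: [0.004, 1.0, -0.0, -0.004]
ft_force: [-23.6, -1.8, 11.8]
opening: 0.0232
finger_force: 52.4
```

```bash
python3 jog.py '0.003 0 0 0 0 0;0.003 0 0 0 0 0'; python3 jog.py '0 0 0 0 0 0;0 0 0 0 0 0;0 0 0 0 0 0;0 0 0 0 0 0' 0.06; python3 jog.py '0 0 -0.02 0 0 0;0 0 -0.06 0 0 0;-0.0 0 -0.12 0 0 0;0.05 0 -0.15 0 0 0;0.1 0.05 -0.15 0 0 0;0.1 0.1 -0.15 0 0 0;0.1 0.15 -0.15 0 0 0;0.1 0.2 -0.15 0 0 0;0.1 0.25 -0.15 0 0 0;0.1 0.25 -0.15 0 0 0;0.1 0.25 -0.15 0 0 0'
python3 - <<'E'
from h import *
snap('top','pics/top4.png'); c=snap('scene','pics/s4.png')
a=cv2.imread('pics/top4.png')[215:305,240:340]; b=cv2.imread('pics/s4.png')[160:250,300:400]
cv2.imwrite('pics/c6.png',cv2.resize(np.hstack([a,b]),None,fx=4,fy=4,interpolation=cv2.INTER_CUBIC))
R=np.asarray(load('top')['pixels']).astype(int); D=R[:,:,0]-R[:,:,2]
for r in (225,226,232,233,234,240,241): 
    d=D[r,254:268]; k=int(np.argmax(d<18)); print(r,254+k-1+(d[k-1]-18)/(d[k-1]-d[k]))
E
```

```text
time_s: 15.05
tcp_pos: [0.5219, 0.0785, 0.0805]
ee_rot: [0.004, 1.0, -0.0, -0.001]
ft_force: [-7.6, -0.4, -0.5]
opening: 0.0232
finger_force: 50.6
time_s: 15.55
tcp_pos: [0.5232, 0.0785, 0.0808]
ee_rot: [0.004, 1.0, 0.0, 0.0]
ft_force: [-0.8, -0.8, 0.4]
opening: 0.0596
finger_force: 0.0
time_s: 16.92
tcp_pos: [0.4251, 0.3291, 0.2307]
ee_rot: [0.004, 1.0, -0.0, -0.0]
ft_force: [-0.1, -0.7, 0.2]
opening: 0.0601
finger_force: 0.0
225 259.7142857142857
226 259.625
232 259.77777777777777
233 259.7142857142857
234 259.6666666666667
240 259.22222222222223
241 259.3
```

View pics/c6.png

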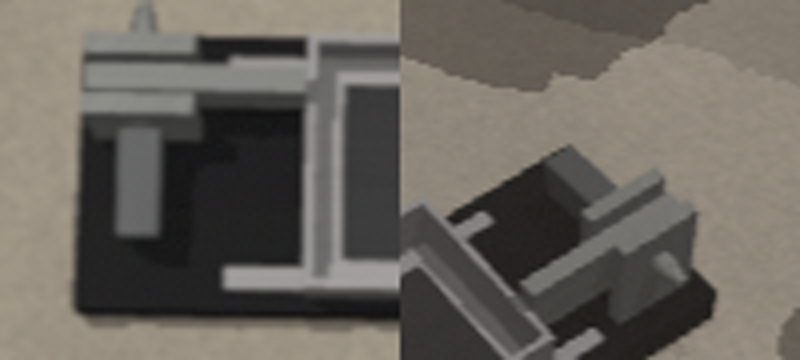

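The picture shows the tip sticking out past the far ear (145,15) and the handle against the near ear (138,128). The lug is still aligned, so I'm handing in.

```bash
python3 -c "
from rig import manip, vision, sense
print(manip.close_job())"
```

```text
the job is handed in; nothing more can be done
None
```

The job is handed in, with no verdict printed: the tray is lined up to about 1 mm, and the pin is through ear, lug and ear with its handle against the bracket and released; I steered clear of the bottle, carton and scraper but did not re-measure them at the end.

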